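Find and press the concealed catch of a stock box

ROBOT

A 7-joint arm with a two-finger parallel gripper is mounted at the origin on the work surface. World frame = base frame: x ahead of the robot, y to its left, z up, the work surface at z = 0. Lengths are in m, angles in rad, forces in N, time in s.
With the tool pointing down it reaches from about 0.425 to 1.025 m from the base axis. Payload 9.4 kg.
Tool frame: the origin (TCP) lies at the very end of the fingers, on their centre line; the grasp point (between the pads) lies 19 mm behind it; z points along the fingers, y is the direction in which the jaws open and shut (so a half turn about z gives the same grasp; the last joint's range is limited). The gripper opens to 85 mm and grips with 20 to 120 N. Pads are 22 mm wide; open, the fingers measure 114 mm over their backs; the gripper's body (76 mm by 85 mm) begins 54 mm behind the grasp point. The pads swing forward as they close: fully open they stand 13 mm farther back than shut.
Start: joints at [-1.411, 0.599, -0.003, 1.599, 0.002, 0.943, -0.08], TCP at [0.17, 0.705, 0.231] pointing down, gripper open.
Joint ranges: [-2.57, 2.57], [-0.35, 1.97], [-1.29, 1.29], [0.11, 2.56], [-1.05, 4.19], [0.11, 1.86], [-2.63, 2.63]. Speed limits (rad/s): [2.22, 2.22, 3.01, 3.01, 3.14, 3.14, 3.14].

INTERFACE

Orientations are given as a 3x3 rotation matrix whose columns are the frame's x, y, z axes.
In Python, from workcell import telemetry, optics, manip gives the robot as it stands.
- The arm moves only by the tool apply_moves, never from a script. Its argument "moves" is a list of rows, each a list of 3 entries, a list of its own where there are three numbers: the shift along the world's x, y, z in cm, then the turn, a rotation vector about the world's x, y, z in rad, then the finger opening in cm, from 0 to 8.54. A call has 1 to 10 rows; each row shifts and turns the pose as measured when the row begins; what a row does not reach is not made up. A row lasts 1/10 s, in which the tool goes at most 50 mm and 8.59 degrees, less where a joint would pass 70% of its speed; a pose out of reach is approached as far as the arm can. A call with a gripper value outside its range is refused whole. The fingers move at their own pace and stop on an object; the grip force is fixed at half the most. Time passes only in rows, so rows that do not move let the fingers close. It gives the time, the measured TCP pose, the force and the opening at its end, in the units of the state.
- telemetry.get_obs(): the state, without advancing time (a new reading comes with each control period).
- optics.camera(name): name is "scene" or "side" or "wrist"; returns the picture (420x560x3 uint8, red, green, blue); there is no depth.
- optics.camera_params(name): a dict with "fx", "fy", "cx", "cy" (pixels), "distortion" ([k1, k2, p1, p2, k3] as OpenCV has them; the pictures are not rectified), "camera_from_world" (4x4, takes a point from world to camera coordinates). Camera axes: x right, y down, z forward; pixel columns grow to the right and rows downward; lengths in m; the calibration is good to about 2 mm. A picture is of the moment at which its call begins: read the wrist's pose just before it. camera_params takes no time and is no camera call; for the wrist camera it gives the pose at the moment of the call.
- manip.hand_in(): hands the job in, once; it reports no verdict.
Trained networks look in the newest picture that a camera, given by its name, has taken for a name from the list of things; names that differ only in an ending like _2 or _b are one class to them, and where a whole thing is asked for, a point or a joint stands for the part that bears it (a point fixed in the world has none). Each returns a list of dicts, best first, with "conf" (0 to 1); they miss things now and then, are a little off and sometimes report something else, mostly with a low value. They report only what shows in the picture. A call takes as long as a camera call.
- optics.find_in(camera, label): "location" ([x, y, z] in m, in world coordinates, good to about 4 mm: the middle of the surface that is visible of it).
- optics.tip_of(camera, label): "location" ([x, y, z] in m, in world coordinates, good to about 4 mm: a listed point, or the origin of a listed thing).
The state is a dict: "time": time; "qpos": joint angles; "qd": joint speeds; "joint_efforts": joint torques, N m; "ee_pos": TCP position; "tool_rot": TCP orientation; "force": force on the tool from outside, world axes, zero at the start; "ft_torque": the same for the moment, N m; "grip_width": opening from 0.0 (shut) to 1.0 (fully open).
Only numpy, scipy, OpenCV 4.12 (cv2) and the standard library are available. Lean on these libraries where they do the work, as an engineer would, in place of code of your own. Each camera call takes 0.05 s, during which the arm holds its last target.

TASK

The lid of the grey steel stock box is held shut by a concealed catch: a flush round push button, recessed in one of the five plates of the flat rail in front of the lid. Feel along the rail with the fingertips for the button, press it until the lid springs up, then let the button go and leave the lid standing open. Pick nothing up, and leave the loose parts round the box where they are.

Things in the scene. Friction and masses are not known exactly. Their poses are not given: they have to be found in the camera images.
- stock_box: Grey steel box, fixed to the counter, 300 deep (x) x 350 wide (y) x 120 high. Origin on the counter under the middle of the flat plate rail; its own +x points from the rail back over the lid to the hinge, +y along the rail, +z up. Front wall at x = -47; the lid, level with the rail, runs from x = 43 back to its hinge at x = 251.
- rail_mid (a point): Middle of the rail's flat top, 120 above the counter; axes as the box's. The rail is five equal grey plastic plates with level tops, each 70 (x) by 60 (y), centred at x = 0 and y = -120, -60, 0, 60, 120. Which plate is in which bay differs from run to run: three plain blanks, one with the catch in its middle, and one with a rigid label pocket, 24 (x) by 46 (y), 2 deep, with a white slip.
- catch (a joint): Press of the catch button in m: 0 at rest, 0.006 at its stop; it springs back (1.5 N starts it, 5 N at the stop) and frees the lid past about 0.0035. Round, 44 across, the plates' grey plastic, in a round well 46 across, its flat face 2 below the plate's top. Find it by looking or feeling: at a plate's middle a finger stops 120 high on a blank, 118 in the label pocket, 112 on the pressed button.
- lid_edge (a point): Middle of the lid's front edge, on its top face; axes as the box's when shut, and then 120 high, at the box's x = 43. The lid turns about the hinge 208 behind it. Once released, the spring hinge swings it up and back by itself in one to three seconds to a stop at 1.25 rad (72 degrees), where it stays: this point is then about 315 high and its z axis tilted 1.25 rad from vertical.
- elbow: Loose brass pipe elbow, about 57 x 57 x 32 high, lying on the counter between the robot and the box. Origin at the bend, on the counter. To be left alone.
- valve_head: Loose white radiator valve head standing upright, 50 across, 80 high, beside the box. Origin at the centre of its foot. To be left alone.
- parts_bin: Loose blue open parts bin with brass fittings, 160 x 100 x 65 high, on the other side of the box. Origin at the centre of its underside. To be left alone.

How it is judged:
On the way:
1. the button is pressed in (value of joint catch above 0.002 m), for 0.04 s.
At the end, for the whole second after the job is handed in: The lid stands open (turned up by more than 1.1 rad), the button is back up (within 1 mm), and the elbow, the valve head and the bin are within 20 mm of where they were (angle between lid_edge's own z axis and vertical above 1.1 rad and value of joint catch below 0.001 m and distance of each of elbow, valve_head, parts_bin from where it was at the start of the episode below 0.02 m); the robot touches nothing.
It fails at once if a loose part beside the box is shifted, lifted or carried more than 20 mm (distance of any of elbow, valve_head, parts_bin from where it was at the start of the episode above 0.02 m).
It also fails if it takes over 48 s, if anything falls off the work surface, if the arm or the gripper's body presses on something with over 40 N, if the wrist force passes 120 N, or if a joint passes its speed limit or range.

## Working session

There is one attempt and no reset: what is moved stays moved. The work goes in short steps, Python scripts to look and compute and a tool call to move; the robot and the scene stay as the last step left them, time stands still between calls to the robot, and variables do not carry over. Pictures are saved under pics/ and viewed, and the job is handed in when it is done.

Besides the shell and the picture viewer there is one more tool, called after "Call:" by a JSON object that holds its "api" and its "payload". apply_moves: Moves the arm, as the interface text tells. Its arguments: {"type":"object","properties":{"moves":{"type":"array"}},"required":["moves"]}

```bash
mkdir -p pics; python3 - <<'E'
from workcell import telemetry, optics, manip
import cv2
o=telemetry.get_obs();print(o['time'],o['ee_pos'],o['tool_rot'],o['force'],o['grip_width'])
for c in ("scene","side"):
    im=optics.camera(c);cv2.imwrite(f"pics/{c}0.png",im[:,:,::-1])
    for l in ("rail_mid","lid_edge","stock_box","catch"):
        for f in (optics.tip_of,optics.find_in):
            try: print(c,l,f.__name__,f(c,l)[:2])
            except Exception as e: print(c,l,f.__name__,e)
print(telemetry.get_obs()['time'])
E
```

```text
0.0 [0.16997768 0.70430578 0.23040686] [[-9.72104950e-01  2.34546191e-01 -2.25122024e-04]
 [ 2.34546252e-01  9.72103708e-01 -1.56065498e-03]
 [-1.47203727e-04 -1.56992196e-03 -9.99998757e-01]] [-0.78906471  0.84408528 -0.36232517] 0.9977318699291997
scene rail_mid call [{'location': [0.4978, 0.0993, 0.1192], 'conf': 0.8}]
scene rail_mid call [{'location': [0.6448, 0.02, 0.1214], 'conf': 0.94}]
scene lid_edge call [{'location': [0.5413, 0.0927, 0.1226], 'conf': 0.94}]
scene lid_edge call [{'location': [0.6419, 0.0536, 0.1174], 'conf': 0.77}]
scene stock_box call [{'location': [0.4978, 0.1015, -0.0041], 'conf': 0.96}]
scene stock_box call [{'location': [0.6418, 0.021, 0.1198], 'conf': 0.84}]
scene catch call it knows: elbow, lid_edge, parts_bin, rail_mid, stock_box, valve_head
scene catch call [{'location': [0.5087, 0.1566, 0.1168], 'conf': 0.77}, {'location': [0.6427, 0.0523, 0.1214], 'conf': 0.41}]
side rail_mid call [{'location': [0.4978, 0.0995, 0.122], 'conf': 0.59}]
side rail_mid call [{'location': [0.5842, 0.1177, 0.1235], 'conf': 0.95}]
side lid_edge call [{'location': [0.5395, 0.0894, 0.1192], 'conf': 0.92}, {'location': [0.4786, -0.174, 0.0005], 'conf': 0.54}]
side lid_edge call [{'location': [0.6379, 0.0966, 0.1208], 'conf': 0.84}]
side stock_box call [{'location': [0.4985, 0.1016, 0.0013], 'conf': 0.8}]
side stock_box call [{'location': [0.5848, 0.1158, 0.1209], 'conf': 0.86}]
side catch call it knows: elbow, lid_edge, parts_bin, rail_mid, stock_box, valve_head
side catch call [{'location': [0.5041, 0.1581, 0.12], 'conf': 0.53}]
0.8
```

View pics/scene0.png

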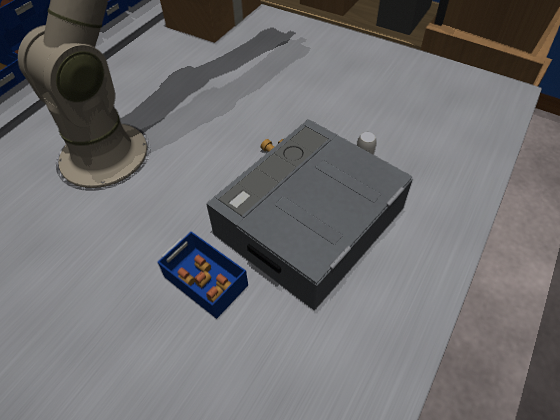

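View pics/side0.png

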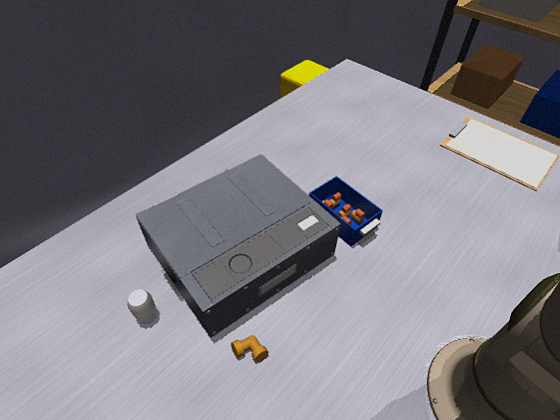

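The catch ring shows at about (293,154) in scene and (240,264) in side. The white slip is at (239,200) in scene and (309,223) in side. I'll project these onto the z=0.12 plane.

```bash
cat > h.py <<'E'
import numpy as np,cv2
from workcell import telemetry, optics, manip
def K(p): return np.array([[p['fx'],0,p['cx']],[0,p['fy'],p['cy']],[0,0,1.]]),np.array(p['distortion'],float)
def ray(p,uv,z):
    k,d=K(p);n=cv2.undistortPoints(np.array([[uv]],float),k,d)[0,0]
    T=np.array(p['camera_from_world']);R=T[:3,:3];c=-R.T@T[:3,3];v=R.T@np.array([n[0],n[1],1]);return c+v*(z-c[2])/v[2]
def proj(p,X):
    k,d=K(p);T=np.array(p['camera_from_world']);return cv2.projectPoints(np.array(X,float).reshape(-1,3),cv2.Rodrigues(T[:3,:3])[0],T[:3,3],k,d)[0][:,0]
E
python3 - <<'E'
from h import *
for c,a,b in (("scene",(293,154),(239,200)),("side",(240,264),(309,223))):
    p=optics.camera_params(c)
    A=ray(p,a,.118);B=ray(p,b,.118);print(c,A,B,np.linalg.norm(A-B))
    im=cv2.imread(f"pics/{c}0.png")
    x0,y0=(190,105) if c=="scene" else (180,190)
    cv2.imwrite(f"pics/{c}0z.png",cv2.resize(im[y0:y0+130,x0:x0+170],None,fx=4.6,fy=4.6,interpolation=cv2.INTER_CUBIC))
E
```

```text
scene [0.50789228 0.15542957 0.118     ] [ 0.47578226 -0.02228973  0.118     ] 0.18059679435655837
side [0.5051719  0.15995768 0.118     ] [ 0.47143366 -0.01887744  0.118     ] 0.1819897430877939
```

View pics/scene0z.png

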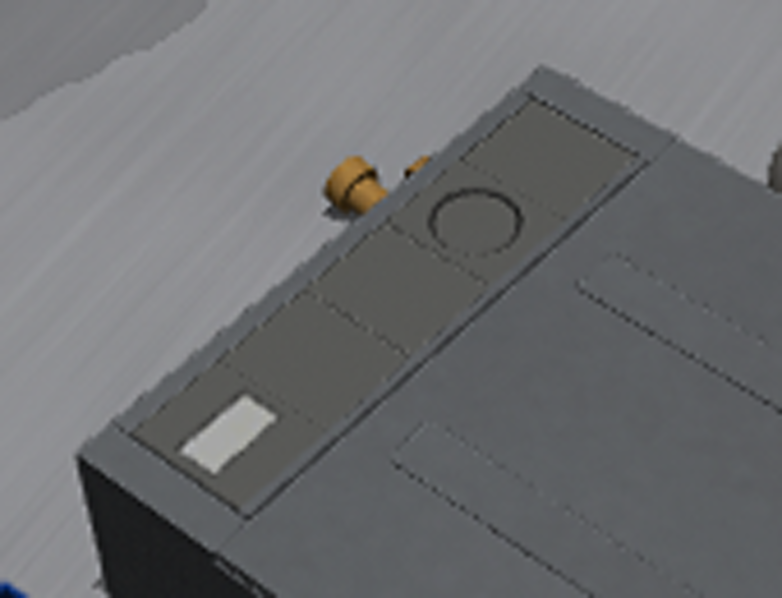

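View pics/side0z.png

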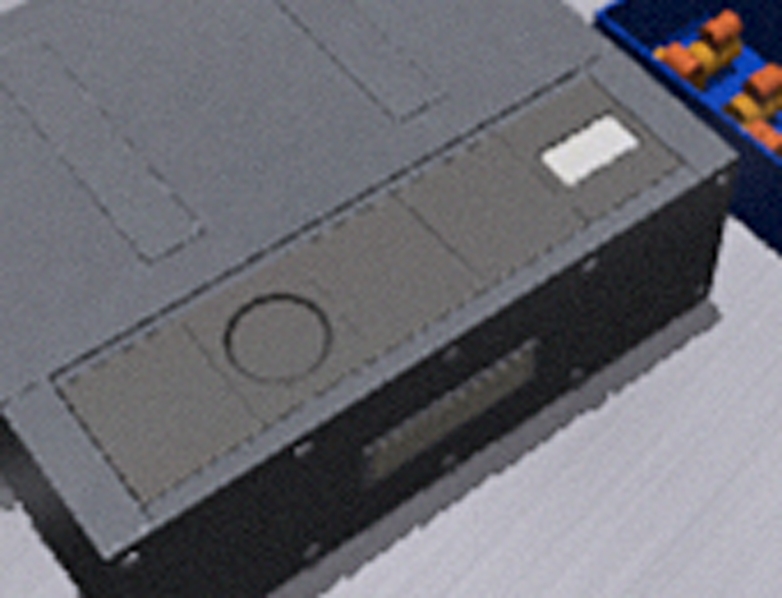

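The catch is in the +60 bay, at about (0.5065, 0.158). That is 59 mm from rail_mid, which agrees. The tool's y axis is already nearly along the rail, so I'll close the fingers and move above the button.

Call:
{"api": "apply_moves", "payload": {"moves": [[[2.5,-4.1,0],[0,0,0],0],[[2.5,-4.1,0],[0,0,0],0],[[2.5,-4.1,0],[0,0,0],0],[[2.5,-4.1,0],[0,0,0],0],[[2.5,-4.1,0],[0,0,0],0],[[2.5,-4.1,0],[0,0,0],0],[[2.5,-4.1,0],[0,0,0],0],[[2.5,-4.1,0],[0,0,0],0],[[2.5,-4.1,0],[0,0,0],0],[[2.5,-4.1,0],[0,0,0],0]]}}

```text
time: 1.8
ee_pos: [0.4204, 0.2859, 0.2318]
tool_rot: [[-0.975, 0.222, 0.001], [0.222, 0.975, 0.007], [0.001, 0.007, -1.0]]
force: [0.2, 0.4, 0.7]
grip_width: 0.002
```

Call:
{"api": "apply_moves", "payload": {"moves": [[[2.5,-3.8,-1],[0,0,0],0],[[2.5,-3.8,-1],[0,0,0],0],[[2.0,-3.0,-1],[0,0,0],0],[[1.2,-1.8,-1],[0,0,0],0],[[0.4,-0.6,-1],[0,0,0],0],[[0,0,0],[0,0,0],0]]}}

```text
time: 2.4
ee_pos: [0.5133, 0.1436, 0.1821]
tool_rot: [[-0.973, 0.233, 0.007], [0.233, 0.973, 0.008], [-0.005, 0.009, -1.0]]
force: [-0.1, 0.1, -1.0]
grip_width: -0.001
```

```bash
python3 - <<'E'
from h import *
print(telemetry.get_obs()['ee_pos'],telemetry.get_obs()['force'])
out=[]
for c in ("scene","side","wrist"):
    im=optics.camera(c)[:,:,::-1].copy()
    if c!="wrist":
        x0,y0=(190,85) if c=="scene" else (160,150)
        im=cv2.resize(im[y0:y0+140,x0:x0+190],(560,413),interpolation=cv2.INTER_CUBIC)
    cv2.imwrite(f"pics/{c}1.png",im)
out=[cv2.resize(cv2.imread(f"pics/{c}1.png"),(400,300)) for c in ("scene","side","wrist")]
cv2.imwrite("pics/m1.png",np.vstack([np.hstack(out[:2]),np.hstack([out[2],out[2]*0])]))
E
```

```text
[0.51334789 0.14358282 0.18212477] [-0.06767359  0.13390452 -0.97708379]
```

View pics/m1.png

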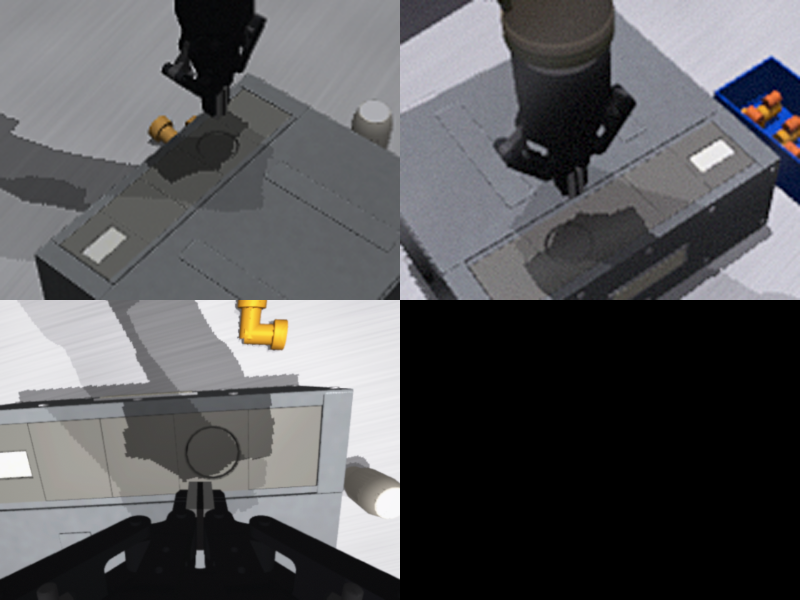

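The wrist picture shows the ring at about (298,213) in full-size pixels, with the fingers beyond it in y.

```bash
python3 - <<'E'
from h import *
p=optics.camera_params("wrist")
P=ray(p,(298,213),.118);print(P)
print(ray(p,(8/400*560,465-300),.118))
o=telemetry.get_obs();print(o['ee_pos'])
for c in [(.5065,.1577),(P[0],P[1])]: print((np.array(c)-o['ee_pos'][:2])*100)
E
```

```text
[0.50684594 0.16009227 0.118     ]
[0.43916925 0.00298417 0.118     ]
[0.51304383 0.14588238 0.18342937]
[-0.65438329  1.18176192]
[-0.61978971  1.42098937]
```

Call:
{"api": "apply_moves", "payload": {"moves": [[[-0.6,1.3,-2.0],[0,0,0],0],[[0,0,-2.0],[0,0,0],0],[[0,0,-1.0],[0,0,0],0],[[0,0,0],[0,0,0],0]]}}

```text
time: 2.95
ee_pos: [0.5058, 0.166, 0.1349]
tool_rot: [[-0.975, 0.221, 0.012], [0.221, 0.975, 0.013], [-0.009, 0.016, -1.0]]
force: [-0.0, -0.6, 0.4]
grip_width: -0.002
```

Call:
{"api": "apply_moves", "payload": {"moves": [[[0.1,-0.6,0],[0,0,0],0],[[0,0,0],[0,0,0],0],[[0,0,0],[0,0,0],0]]}}

```text
time: 3.25
ee_pos: [0.5073, 0.1607, 0.1367]
tool_rot: [[-0.976, 0.219, 0.014], [0.219, 0.976, 0.014], [-0.01, 0.017, -1.0]]
force: [0.5, 0.9, 0.6]
grip_width: 0.001
```

Call:
{"api": "apply_moves", "payload": {"moves": [[[-0.1,-0.2,-0.8],[0,0,0],0],[[0,0,-0.6],[0,0,0],0],[[0,0,-0.3],[0,0,0],0],[[0,0,0],[0,0,0],0]]}}

```text
time: 3.65
ee_pos: [0.5068, 0.1581, 0.1192]
tool_rot: [[-0.975, 0.22, 0.016], [0.22, 0.975, 0.015], [-0.012, 0.018, -1.0]]
force: [0.6, -1.3, -0.2]
grip_width: 0.001
```

Still no contact at 119 high, so the tips are already below the plate's top. That fits the well. Now press.

Call:
{"api": "apply_moves", "payload": {"moves": [[[0,0,-0.3],[0,0,0],0],[[0,0,-0.3],[0,0,0],0],[[0,0,-0.2],[0,0,0],0]]}}

```text
time: 3.95
ee_pos: [0.507, 0.1581, 0.1116]
tool_rot: [[-0.975, 0.22, 0.016], [0.221, 0.975, 0.015], [-0.012, 0.018, -1.0]]
force: [-6.7, -2.0, 34.5]
grip_width: -0.002
```

The tips are at 111.6 high with 34 N, so the button is at its stop. Next I'll let go, moving up and back towards the robot.

Call:
{"api": "apply_moves", "payload": {"moves": [[[0,0,0.8],[0,0,0],0],[[-0.3,0,1.5],[0,0,0],0],[[-1.0,0.2,2.5],[0,0,0],0],[[-2,0.5,3],[0,0,0],0],[[-2,0.5,3],[0,0,0],0],[[-1,0.5,1],[0,0,0],0],[[0,0,0],[0,0,0],0]]}}

```text
time: 4.65
ee_pos: [0.4423, 0.1756, 0.2321]
tool_rot: [[-0.975, 0.221, 0.016], [0.221, 0.975, 0.015], [-0.012, 0.018, -1.0]]
force: [0.8, 1.0, -0.4]
grip_width: 0.002
```

```bash
python3 - <<'E'
from h import *
o=telemetry.get_obs();print(o['time'],o['ee_pos'],o['force'])
ims=[optics.camera(c)[:,:,::-1] for c in("scene","side")]
print(optics.tip_of("side","lid_edge"),optics.tip_of("scene","lid_edge"))
cv2.imwrite("pics/m2.png",np.hstack([cv2.resize(i,(400,300)) for i in ims]))
E
```

```text
4.65 [0.44226577 0.17555423 0.23212025] [ 0.7845639   0.99360266 -0.42444477]
[{'location': [0.648, 0.0708, 0.302], 'conf': 0.82}] [{'location': [0.6374, 0.0744, 0.293], 'conf': 0.93}]
```

View pics/m2.png

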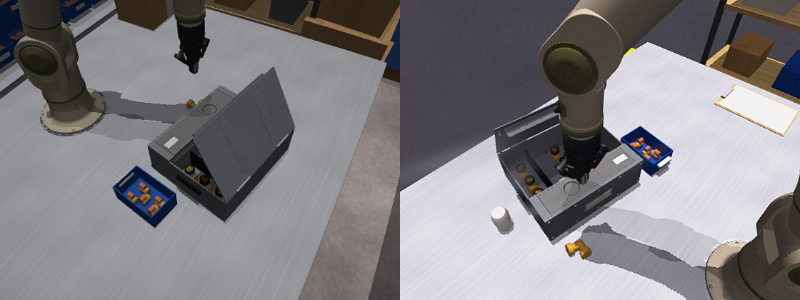

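The lid is up and still swinging, with its edge at about 0.30. I'll wait for it to settle and check again.

Call:
{"api": "apply_moves", "payload": {"moves": [[[0,0,0],[0,0,0],0],[[0,0,0],[0,0,0],0],[[0,0,0],[0,0,0],0],[[0,0,0],[0,0,0],0],[[0,0,0],[0,0,0],0],[[0,0,0],[0,0,0],0],[[0,0,0],[0,0,0],0],[[0,0,0],[0,0,0],0],[[0,0,0],[0,0,0],0],[[0,0,0],[0,0,0],0]]}}

```text
time: 5.85
ee_pos: [0.4438, 0.173, 0.2268]
tool_rot: [[-0.974, 0.225, 0.008], [0.225, 0.974, 0.01], [-0.006, 0.012, -1.0]]
force: [0.3, 0.1, 0.0]
grip_width: -0.003
```

Call:
{"api": "apply_moves", "payload": {"moves": [[[0,0,0],[0,0,0],0],[[0,0,0],[0,0,0],0],[[0,0,0],[0,0,0],0],[[0,0,0],[0,0,0],0],[[0,0,0],[0,0,0],0],[[0,0,0],[0,0,0],0],[[0,0,0],[0,0,0],0],[[0,0,0],[0,0,0],0],[[0,0,0],[0,0,0],0],[[0,0,0],[0,0,0],0]]}}

```text
time: 6.85
ee_pos: [0.4438, 0.1731, 0.2269]
tool_rot: [[-0.974, 0.225, 0.009], [0.225, 0.974, 0.01], [-0.006, 0.012, -1.0]]
force: [0.4, -0.7, 0.8]
grip_width: 0.005
```

```bash
python3 - <<'E'
from h import *
o=telemetry.get_obs();print(o['time'],o['ee_pos'],o['force'])
ims=[optics.camera(c)[:,:,::-1] for c in("scene","side")]
print(optics.tip_of("side","lid_edge"),optics.tip_of("scene","lid_edge"))
cv2.imwrite("pics/m3.png",np.hstack([cv2.resize(i,(400,300)) for i in ims]))
for n,i in zip(("scene","side"),ims):
    a=cv2.imread(f"pics/{n}0.png")
    for l in ("elbow","valve_head","parts_bin"): print(n,l,optics.tip_of(n,l)[:1])
    x=(120,100,320,230) if n=="scene" else (110,160,300,220)
    cv2.imwrite(f"pics/d_{n}.png",np.hstack([q[x[1]:x[1]+x[3],x[0]:x[0]+x[2]] for q in (a,i)]))
E
```

```text
6.85 [0.44383431 0.17305188 0.22685825] [ 0.35419782 -0.74884502  0.84648194]
[{'location': [0.6863, 0.0681, 0.3174], 'conf': 0.9}] [{'location': [0.6841, 0.0681, 0.3113], 'conf': 0.56}]
scene elbow [{'location': [0.4064, 0.235, -0.0026], 'conf': 0.4}]
scene valve_head []
scene parts_bin []
side elbow [{'location': [0.4126, 0.2334, -0.0032], 'conf': 0.77}]
side valve_head [{'location': [0.6246, 0.3372, -0.0007], 'conf': 0.59}]
side parts_bin [{'location': [0.4793, -0.1739, 0.0009], 'conf': 0.84}]
```

View pics/m3.png

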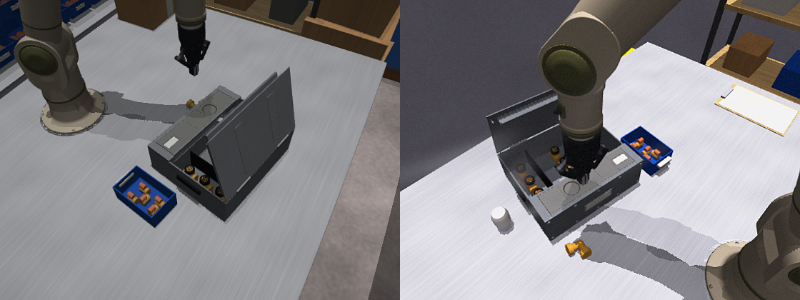

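View pics/d_side.png

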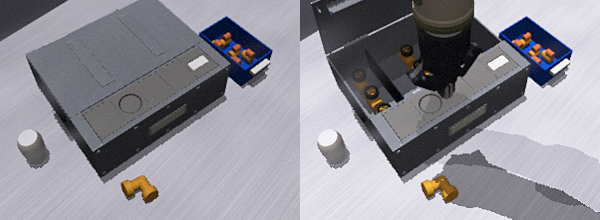

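The lid's edge is about 314 mm high, which is the open stop. The loose parts sit at the same pixels as at the start, the button ring looks as before, and the tool is free. Handing in.

```bash
python3 -c "
from workcell import manip
print(manip.hand_in())"
```

```text
the job is handed in; nothing more can be done
None
```

The lid is standing open at its stop and I handed the job in at about 7.5 s of the 48 s allowed.

**What I did:** I found the button by looking, not by feeling along the rail: both cameras showed its ring in the y = +60 bay. The wrist camera agreed to within about 3 mm. I closed the fingers, lowered them into the well and pressed until the tips stopped at 111.6 mm (34 N on the wrist), which matches the button at its stop. Then I let go and backed off.

**Last checks:**
- **Lid:** the front edge measured 311 mm in one camera and 317 mm in the other, against about 315 expected when open.
- **Button:** it looks the same as at the start. I have no direct reading of its position.
- **Loose parts:** in the side picture the elbow, valve head and bin are at the same pixels as before. In the scene picture the network did not report the valve head or the bin, so I relied on the side view for those two.
- **Contact:** the tool was clear, about 227 mm high, with roughly 1 N on the wrist, which is sensor noise.

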